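# Offer up the right handle to the ferrule press

## Task

Three look-alike turned wooden handles of different lengths lie in the rack. Pick the one of the right length for the ferrule press, the one that fits the gap between backstop and ram with only a little room at each end, lift it clear of the rack, and keep it level all the way. Finish still holding it steady in the middle of the press's gap, level and in line with the ram, tenon towards the ram and touching neither end; do not knock into the press, and leave the other handles and the things on the bench where they are.

Things in the scene. Friction and masses are not known exactly. Their poses are not given: they have to be found in the camera images.
- handle_a: Turned handle of light wood, 120 mm long, round, 28 mm thick, with a 14 mm long, 16 mm thick tenon (spigot) at its +x end. Origin: on its axis at mid-length; x runs from butt to tenon, the roll about x is of no account. Starts level in one of the rack's bays, tenon to the rack's +x, axis 46 mm above the bench. 35 to 70 g, balances 5 mm from mid-length towards the butt.
- handle_b: Turned handle of light wood, 150 mm long, round, 28 mm thick, with a 14 mm long, 16 mm thick tenon (spigot) at its +x end. Origin: on its axis at mid-length; x runs from butt to tenon, the roll about x is of no account. Starts level in one of the rack's bays, tenon to the rack's +x, axis 46 mm above the bench. 45 to 85 g, balances 5 mm from mid-length towards the butt.
- handle_c: Turned handle of light wood, 180 mm long, round, 28 mm thick, with a 14 mm long, 16 mm thick tenon (spigot) at its +x end. Origin: on its axis at mid-length; x runs from butt to tenon, the roll about x is of no account. Starts level in one of the rack's bays, tenon to the rack's +x, axis 46 mm above the bench. 50 to 105 g, balances 5 mm from mid-length towards the butt.
- handle_b_tenon (a point): Centre of the tenon's end face of the 150 mm handle, 75 mm from its origin along +x.
- rack: Dark wooden rack, fixed: board 190 (x) by 260 (y) by 12 mm with two notched rails across it at x = -36 and +36 mm (10 mm thick, tops 42 mm above the bench). V bays at y = -80, 0, +80 mm; a handle lies along the rack's x, mid-length within 4 mm of x = 0. Between the rails (62 mm free) fingers can reach down to the board. Origin: centre of its underside.
- press: Green hand press, fixed, nothing moves: base 360 mm (x -165 to +195) by 100 by 22 mm, backstop post on its -x side, ram guide post on its +x side (both 160 mm tall, 60 mm wide, inner faces at x = -97 and +117 mm), T-bar out to x = +224 mm. Origin: underside of the base below the gap's middle; x points from backstop to ram.
- press_gap (a point): Middle of the press's gap on the ram's axis, 130 mm above the bench; x along the axis from backstop to ram, z up. The gap is 174 mm long, open from above, between the steel backstop pad (40 mm across, face at x = -87 mm) and the brass ferrule on the ram's nose (26 mm across, face at x = +87 mm).
- hammer: Hammer, 280 mm long, lying at the far side of the bench; bystander. Origin at its underside.
- offcut: Wooden offcut block 60 x 45 x 50 mm at the far side of the bench; bystander. Origin: centre of its underside.
- ferrule_bin: Orange open bin of brass ferrules, 120 x 160 x 50 mm, fixed at the far side of the bench; bystander. Origin: centre of its underside.

How it is judged:
By the outcome, as a careful person would: the job done as asked, in the order asked, and still so for the second after the job is handed in, while the arm keeps its last pose, push and grip.
It also fails if it takes over 48 s, if anything falls off the work surface, if the arm or the gripper's body presses on something with over 40 N, if the wrist force passes 120 N, or if a joint passes its speed limit or range.

## Robot

A 6-joint arm with a two-finger parallel gripper is mounted at the origin on the work surface. World frame = base frame: x ahead of the robot, y to its left, z up, the work surface at z = 0. Lengths are in m, angles in rad, forces in N, time in s.
With the tool pointing down it reaches from about 0.25 to 0.725 m from the base axis. Payload 4 kg.
Tool frame: the origin (TCP) lies on the centre line of the jaws, within the pads' length; the fingertips stand 17 mm ahead of it and the grasp point (between the pads) lies 2 mm behind it; z points along the fingers, y is the line along which they close (so a half turn about z gives the same grasp; the last joint's range is limited). The gripper opens to 85 mm and grips with 20 to 120 N. Pads are 22 mm wide; open, the fingers measure 114 mm over their backs; the gripper's body (76 mm by 85 mm) begins 54 mm behind the grasp point. The pads swing forward as they close: fully open they stand 13 mm farther back than shut.
Start: joints at [-1.216, 0.241, 0.005, 1.335, 0, 1.571], TCP at [0.174, -0.469, 0.222] pointing down, gripper open.
Joint ranges: [-2.72, 2.72], [-1.05, 1.87], [-1.09, 1.28], [-1.99, 2.15], [-1.42, 1.44], [-3.14, 3.14]. Speed limits (rad/s): [2.79, 2.79, 3.14, 3.14, 3.14, 3.14].

## Interface

Orientations are given as a unit quaternion [x, y, z, w].
In Python, from workcell import get_obs, imaging, order gives the robot as it stands.
- The arm moves only by the tool apply_moves, never from a script. Its argument "targets" is a list that holds one entry, the list of rows, each a list of 5 numbers: the shift along the world's x, y, z in units of 40 mm (1.0 is 40 mm), then the turn about the world's z in degrees, then the gripper command: -1 is shut, 1 is fully open, values between are in proportion. In form: [[[dx, dy, dz, turn, fingers], ...]]. A call has 1 to 8 rows; each row shifts and turns the commanded pose from where the row before left it; what a row does not reach is not made up. A row lasts 1/12 s, in which the tool goes at most 41.7 mm and 7.16 degrees, less where a joint would pass 70% of its speed; a pose out of reach is approached as far as the arm can. A call is refused whole if a number of a shift passes 1 or a number of a turn 7.16, either way. A call with a gripper value outside its range is refused whole. The fingers move at their own pace and stop on an object; the grip force is fixed at half the most. Time passes only in rows, so rows that do not move let the fingers close. It gives the time, the measured TCP pose, the force, the opening and the grip force at its end, in the units of the state.
- get_obs(): the state, without advancing time (a new reading comes with each control period).
- imaging.camera(name): name is "scene" or "top"; returns (picture, depth): 400x640x3 uint8, blue, green, red; 400x640 float32, m along the optical axis (not along the pixel's ray), 0 where there is no reading.
- imaging.get_calibration(name): a dict with "camera_matrix" (3x3 intrinsics, pixels), "eye" and "rotation" of the camera in the world. Camera axes: x right, y down, z forward; pixel columns grow to the right and rows downward; lengths in m; the calibration is good to about 2 mm. A picture is of the moment at which its call begins. get_calibration takes no time and is no camera call.
- order.job_done(): hands the job in; it is judged then, once.
The state is a dict: "clock": time; "joint_pos": joint angles; "joint_vel": joint speeds; "tau": joint torques, N m; "eef_pos": TCP position; "tool_rot": TCP orientation; "ft_force": force on the tool from outside, world axes, zero at the start; "ft_torque": the same for the moment, N m; "grip_width": finger opening in m; "grasp_force": force on a finger pad.
Only numpy, scipy, OpenCV 4.12 (cv2) and the standard library are available. Lean on these libraries where they do the work, as an engineer would, in place of code of your own. Each camera call takes 0.05 s, during which the arm holds its last target. There are 200 camera calls.

## Working session

There is one attempt and no reset: what is moved stays moved. The work goes in short steps, Python scripts to look and compute and a tool call to move; the robot and the scene stay as the last step left them, time stands still between calls to the robot, and variables do not carry over. Pictures are saved under pics/ and viewed, at most 11 in all, crops included, and the job is handed in when it is done.

Besides the shell and the picture viewer there is one more tool, called after "Call:" as name([rows], argument=value, ...), one row to a line, values as JSON. apply_moves: Moves the arm, as the interface text tells. Its arguments: {"type":"object","properties":{"targets":{"type":"array","items":{"type":"array","items":{"type":"array","items":{"type":"number"}}}}},"required":["targets"]}

```bash
mkdir -p pics; cat > h.py <<'E'
import numpy as np, cv2
from workcell import get_obs, imaging, order
def grab(n):
    p,d=imaging.camera(n); np.savez('last_%s.npz'%n,p=p,d=d); return p,d
def cal(n):
    c=imaging.get_calibration(n); return np.array(c["camera_matrix"]),np.array(c["eye"]),np.array(c["rotation"])
def ray(n,u,v):
    K,e,R=cal(n); d=R@np.linalg.inv(K)@np.array([u,v,1.]); return e,d
def onplane(n,u,v,z):
    e,d=ray(n,u,v); return e+d*(z-e[2])/d[2]
def proj(n,P):
    K,e,R=cal(n); q=K@(R.T@(np.array(P)-e)); return q[:2]/q[2]
def cloud(n,d):
    K,e,R=cal(n); v,u=np.mgrid[:d.shape[0],:d.shape[1]]
    r=np.stack([u,v,np.ones_like(u)],-1)@np.linalg.inv(K).T*d[...,None]
    return r@R.T+e
E
python3 - <<'E'
from h import *
for n in("scene","top"):
    p,d=grab(n); cv2.imwrite(f'pics/{n}0.png',p); K,e,R=cal(n); print(n,K.round(1).tolist(),e.round(3),R.round(3).tolist(),(d>0).mean())
o=get_obs(); print({k:np.round(v,3).tolist() for k,v in o.items()})
E
```

```text
scene [[459.2, 0.0, 313.2], [0.0, 459.2, 198.0], [0.0, 0.0, 1.0]] [ 1.348 -0.028  0.965] [0.663, 0.666, -0.24, -0.244] 0.99619921875
top [[385.1, 0.0, 321.4], [0.0, 385.1, 198.9], [0.0, 0.0, 1.0]] [0.49  0.001 0.966] [-0.701, 0.71, -0.055, 0.044] 0.99585546875
{'clock': 0.1, 'joint_pos': [-1.216, 0.241, 0.004, 1.335, -0.0, 1.571], 'joint_vel': [-0.002, -0.003, 0.001, 0.002, 0.001, -0.0], 'tau': [-0.0, -37.314, 25.301, 0.011, 0.0, -0.0], 'eef_pos': [0.173, -0.468, 0.221], 'tool_rot': [0.984, 0.176, -0.0, -0.001], 'ft_force': [-0.177, 0.153, 0.101], 'ft_torque': [0.031, 0.012, -0.007], 'grasp_force': 0.0, 'grip_width': 0.085}
```

View pics/scene0.png

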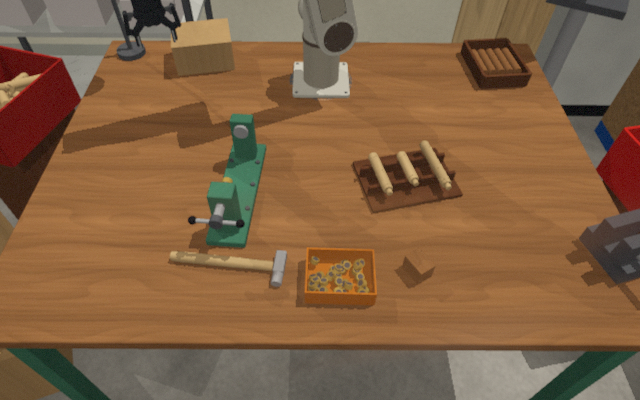

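View pics/top0.png

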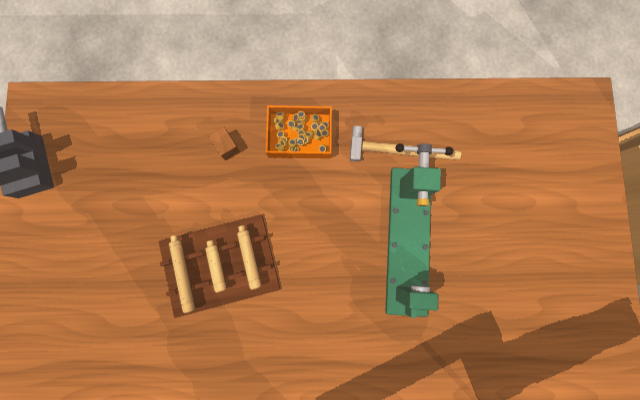

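The rotation is a quaternion. The scene view shows the press at (235,180) and the rack at (407,175). In the top view the handles' lower/upper ends are long (187,312)-(174,236), short (218,291)-(212,241) and medium (256,289)-(241,226). The ram (423,200) and all tenons point up in the image.

```bash
cat >> h.py <<'E'
from scipy.spatial.transform import Rotation as Ro
def cal(n):
    c=imaging.get_calibration(n); r=np.array(c["rotation"])
    return np.array(c["camera_matrix"]),np.array(c["eye"]),(Ro.from_quat(r).as_matrix() if r.size==4 else r)
E
python3 - <<'E'
from h import *
print(proj('top',[.174,-.469,.222]),proj('scene',[.174,-.469,.222]),proj('top',[.5,-.2,0]),proj('scene',[.5,-.2,0]))
for n in('top','scene'):
    z=np.load(f'last_{n}.npz'); p,d=z['p'],z['d']; C=cloud(n,d)
    print(n,'bench z',np.median(C[300:330,400:500,2]) if n=='scene' else np.median(C[300:380,20:120,2]))
    h=cv2.cvtColor(p,cv2.COLOR_BGR2HSV)
    if n=='top':
        for q in((178,260),(215,265),(248,255),(423,200),(421,289),(424,150)): print(q,h[q[1],q[0]],C[q[1],q[0]].round(3))
    else:
        for q in((380,175),(408,170),(436,165),(240,131),(227,182),(215,222)): print(q,h[q[1],q[0]],C[q[1],q[0]].round(3))
    # handles: light wood standing above bench, left/right region
    m=((h[...,0]>12)&(h[...,0]<26)&(h[...,1]<160)&(h[...,2]>120)&(C[...,2]>.03)&(C[...,2]<.09)).astype(np.uint8)
    nn,L,S,ce=cv2.connectedComponentsWithStats(m)
    for i in range(1,nn):
        if S[i,4]<60: continue
        P=C[L==i]; P=P[P[:,2]>.035]; xy=P[:,:2].astype(np.float32)
        r=cv2.minAreaRect(xy); print(n,S[i].tolist(),'rect',np.round(r[0],4),np.round(r[1],4),round(r[2],1),'ztop',np.percentile(P[:,2],[90,98]).round(4))
E
```

```text
[576.48459224 425.42423836] [159.13753376  50.20123605] [396.35305241 248.32236725] [249.87624845 186.78828634]
top bench z 0.0019393721264057695
(178, 260) [ 18 129 230] [0.48  0.32  0.059]
(215, 265) [ 20 120 247] [0.467 0.234 0.061]
(248, 255) [ 19 124 240] [0.489 0.158 0.062]
(423, 200) [ 21 174 238] [ 0.601 -0.232  0.145]
(421, 289) [ 13  16 223] [ 0.414 -0.217  0.15 ]
(424, 150) [ 13  16 112] [ 0.712 -0.239  0.146]
top [237, 225, 24, 64, 720] rect [0.4862 0.1616] [0.1496 0.0299] 14.1 ztop [0.0615 0.063 ]
top [169, 235, 25, 78, 907] rect [0.4503 0.3175] [0.1793 0.0314] 13.3 ztop [0.0617 0.0634]
top [205, 240, 21, 52, 588] rect [0.4662 0.2395] [0.1198 0.0304] 14.1 ztop [0.0614 0.0629]
scene bench z -0.0006539447218458228
(380, 175) [ 19 108 187] [0.503 0.157 0.055]
(408, 170) [ 19 105 199] [0.483 0.236 0.054]
(436, 165) [ 18 105 183] [0.465 0.315 0.056]
(240, 131) [ 8 10 99] [ 0.422 -0.22   0.137]
(227, 182) [ 33  78 130] [ 0.611 -0.231  0.143]
(215, 222) [165   9  54] [ 0.728 -0.244  0.139]
scene [480, 49, 15, 21, 101] rect [-0.0774  0.5898] [0.1272 0.0199] 4.3 ztop [0.0411 0.0422]
scene [488, 49, 16, 21, 100] rect [-0.0781  0.6205] [0.1261 0.0201] 7.2 ztop [0.0418 0.0428]
scene [496, 49, 16, 20, 97] rect [-0.0824  0.6501] [0.1285 0.0216] 4.9 ztop [0.0417 0.0441]
scene [503, 48, 17, 21, 94] rect [-0.0849  0.6789] [0.1267 0.0182] 5.5 ztop [0.0412 0.0434]
scene [472, 50, 15, 20, 76] rect [-0.0764  0.5573] [0.1197 0.0279] 5.9 ztop [0.0416 0.0423]
scene [420, 141, 32, 48, 443] rect [0.4552 0.3193] [0.1772 0.033 ] 12.4 ztop [0.0598 0.0616]
scene [368, 153, 25, 42, 412] rect [0.4904 0.1612] [0.1514 0.0283] 13.8 ztop [0.0595 0.0614]
scene [397, 152, 22, 33, 323] rect [0.4716 0.2384] [0.1189 0.0282] 12.3 ztop [0.0595 0.0611]
scene [405, 248, 31, 26, 400] rect [0.7701 0.2275] [0.0591 0.0454] 31.4 ztop [0.0513 0.0527]
```

```bash
python3 - <<'E'
from h import *
for n in('top','scene'):
    z=np.load(f'last_{n}.npz'); p,d=z['p'],z['d']; C=cloud(n,d); h=cv2.cvtColor(p,cv2.COLOR_BGR2HSV)
    reg=(C[...,1]<-.1)&(C[...,1]>-.4)&(C[...,0]>.2)&(C[...,0]<.95)
    g=(h[...,0]>55)&(h[...,0]<90)&(h[...,1]>80)&reg
    def rect(m,t):
        m=m.astype(np.uint8); nn,L,S,_=cv2.connectedComponentsWithStats(m)
        for i in range(1,nn):
            if S[i,4]<25: continue
            P=C[L==i]; r=cv2.minAreaRect(P[:,:2].astype(np.float32)); print(n,t,S[i].tolist(),np.round(r[0],4),np.round(r[1],4),round(r[2],1),'z',np.percentile(P[:,2],[2,50,98]).round(4))
    rect(g&(C[...,2]<.03)&(C[...,2]>.012),'base')
    rect(g&(C[...,2]>.15),'posts')
    rect((h[...,0]>8)&(h[...,0]<35)&(h[...,1]>140)&reg&(C[...,2]>.1),'brass')
    rect((h[...,1]<40)&reg&(C[...,2]>.1),'steel')
E
python3 - <<'E'
import cv2
a=cv2.imread('pics/top0.png')[130:325,370:460]; b=cv2.imread('pics/scene0.png')[105:250,180:290]
a=cv2.resize(a,None,fx=3,fy=3,interpolation=2); b=cv2.resize(b,None,fx=4,fy=4,interpolation=2)
import numpy as np
c=np.zeros((590,720,3),np.uint8); c[:585,:270]=a; c[:580,275:715]=b; cv2.imwrite('pics/press.png',c)
E
```

```text
top base [387, 168, 43, 147, 3876] [ 0.5199 -0.2277] [0.0995 0.355 ] 85.7 z [0.0186 0.0221 0.0258]
top base [417, 309, 11, 7, 71] [ 0.3479 -0.2509] [0.025  0.0146] 85.9 z [0.0184 0.0219 0.0253]
top posts [413, 167, 28, 24, 596] [ 0.6458 -0.2376] [0.0585 0.047 ] 85.3 z [0.1548 0.1598 0.1626]
top posts [409, 292, 29, 18, 461] [ 0.3912 -0.2176] [0.0584 0.0333] 85.7 z [0.1563 0.16   0.1631]
top brass [417, 199, 12, 7, 76] [ 0.5987 -0.2331] [0.0231 0.0127] 86.0 z [0.1289 0.1407 0.1449]
top steel [404, 144, 42, 24, 348] [ 0.7146 -0.2461] [0.0674 0.0742] 35.1 z [0.1301 0.1388 0.1497]
top steel [418, 191, 10, 7, 69] [ 0.6153 -0.2343] [0.0182 0.014 ] 89.0 z [0.1311 0.1393 0.1424]
top steel [411, 285, 19, 8, 114] [ 0.4142 -0.2175] [0.0365 0.0107] 85.4 z [0.1291 0.1477 0.1566]
scene base [206, 144, 59, 103, 2069] [ 0.5254 -0.228 ] [0.1  0.36] 85.8 z [0.0157 0.021  0.0273]
scene posts [230, 114, 23, 12, 218] [ 0.3958 -0.2172] [0.0582 0.0379] 88.3 z [0.1508 0.1584 0.1624]
scene posts [207, 182, 29, 19, 419] [ 0.6494 -0.2377] [0.0596 0.0527] 87.1 z [0.1539 0.159  0.162 ]
scene brass [222, 178, 10, 4, 30] [ 0.6011 -0.2342] [0.0228 0.013 ] 85.7 z [0.1344 0.1405 0.1437]
scene steel [233, 125, 16, 14, 169] [ 0.4165 -0.2214] [0.0436 0.0178] 87.2 z [0.1133 0.1346 0.1491]
scene steel [189, 203, 55, 26, 448] [ 0.7025 -0.2402] [0.1231 0.06  ] 84.2 z [0.1192 0.1366 0.1463]
```

View pics/press.png

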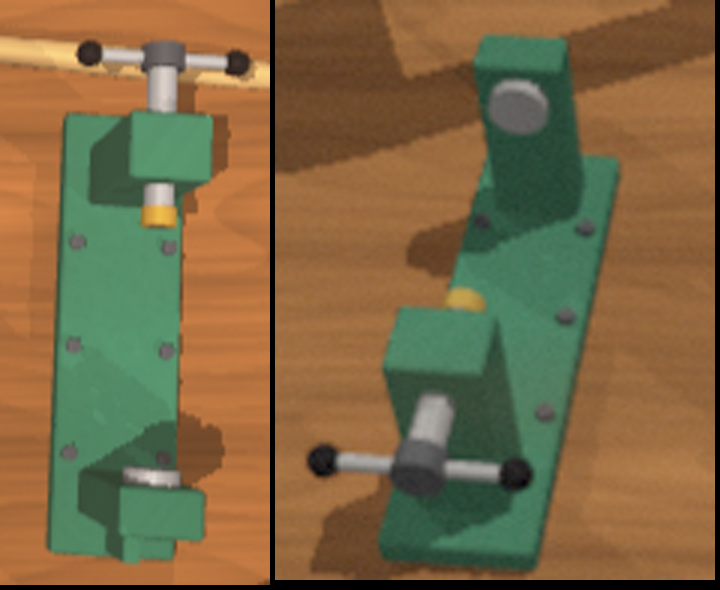

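The close-up shows the press: the pad face at the bottom, the brass ferrule above it, and the axis slightly rotated. Handle b is the 150 mm one, centred near (0.488, 0.161) with yaw +14°. The gap centre is near (0.508, -0.227) with yaw -4.4°. I'll start moving and check which way joint 6 turns.

Call:
apply_moves([
  [[0.3, 0.6, 0.5, -6.3, 0.3], [0.45, 0.9, 0.5, 0, 0.3], [0.45, 0.9, 0, 0, 0.3], [0.45, 0.9, 0, 0, 0.3], [0.45, 0.9, 0, 0, 0.3], [0.45, 0.9, 0, 0, 0.3], [0.45, 0.9, 0, 0, 0.3], [0, 0, 0, 0, 0.3]],
])

```text
clock: 0.77
eef_pos: [0.2943, -0.2257, 0.2606]
tool_rot: [0.992, 0.127, 0.001, -0.001]
ft_force: [-0.5, -1.1, -0.3]
grip_width: 0.0555
grasp_force: 0.0
```

```bash
python3 -c "
from h import *
o=get_obs();print({k:np.round(o[k],4).tolist() for k in('clock','joint_pos','eef_pos','tool_rot','grip_width')}, Ro.from_quat(o['tool_rot']).as_matrix().round(4).tolist())"
```

```text
{'clock': 0.7667, 'joint_pos': [-0.6566, -0.0316, -0.2037, 1.4, 0.0029, 2.23], 'eef_pos': [0.2943, -0.2257, 0.2606], 'tool_rot': [0.9919, 0.1271, 0.0006, -0.0015], 'grip_width': 0.0555} [[0.9677, 0.2522, 0.0007], [0.2522, -0.9677, 0.0031], [0.0015, -0.0028, -1.0]]
```

Call:
apply_moves([
  [[0.4, 0.8, 0, 7.1, 0.3], [0.4, 0.8, 0, 7.1, 0.3], [0.4, 0.8, 0, 7.1, 0.3], [0.4, 0.8, 0, 7.1, 0.3], [0.4, 0.8, 0, 7.1, 0.3], [0.4, 0.8, 0, 7.1, 0.3], [0.4, 0.8, 0, 7.1, 0.3], [0.4, 0.8, 0, 7.1, 0.3]],
])

```text
clock: 1.43
eef_pos: [0.4207, 0.0258, 0.2605]
tool_rot: [0.813, 0.582, -0.0, 0.0]
ft_force: [1.7, -0.5, -0.4]
grip_width: 0.0553
grasp_force: 0.0
```

Call:
apply_moves([
  [[0.4, 0.8, 0, 7.1, 0.3], [0.4, 0.8, 0, 7.1, 0.3], [0.4, 0.8, 0, 7.1, 0.3], [0.4, 0.8, 0, 7.1, 0.3], [0, 0, 0, 7.1, 0.3], [0, 0, 0, 7.1, 0.3], [0, 0, 0, 7.1, 0.3], [0, 0, 0, 7.1, 0.3]],
])

```text
clock: 2.1
eef_pos: [0.4844, 0.1524, 0.2599]
tool_rot: [0.438, 0.899, -0.001, -0.001]
ft_force: [-0.2, 0.1, 0.1]
grip_width: 0.0557
grasp_force: 0.0
```

Call:
apply_moves([
  [[0, 0, 0, 7.1, 0.3], [0, 0, 0, 7.1, 0.3], [0, 0, 0, 7.1, 0.3], [0, 0, 0, 7.1, 0.3], [0, 0, 0, 7.1, 0.3], [0, 0, 0, 7.1, 0.3], [0, 0, 0, 7.1, 0.3], [0, 0, 0, 7.1, 0.3]],
])

```text
clock: 2.77
eef_pos: [0.4844, 0.1519, 0.2601]
tool_rot: [-0.042, 0.999, -0.0, -0.001]
ft_force: [0.2, -0.3, -0.2]
grip_width: 0.0557
grasp_force: 0.0
```

Call:
apply_moves([
  [[0, 0, -1, 1.9, 0.3], [0, 0, -1, 0, 0.3], [0, 0, 0, 0, 0.3], [0, 0, 0, 0, 0.3], [0, 0, 0, 0, 0.3]],
])

```text
clock: 3.18
eef_pos: [0.4857, 0.1526, 0.1824]
tool_rot: [-0.055, 0.998, 0.0, 0.001]
ft_force: [0.5, 1.0, 0.9]
grip_width: 0.0556
grasp_force: 0.0
```

```bash
cat >> h.py <<'E'
def st():
    o=get_obs(); M=Ro.from_quat(o['tool_rot']).as_matrix()
    print('t',round(o['clock'],2),'eef',np.round(o['eef_pos'],4),'yawx',round(np.degrees(np.arctan2(M[1,0],M[0,0])),2),'zaxis',M[:,2].round(4),'w',round(float(o['grip_width']),4),'F',np.round(o['ft_force'],1),'j',np.round(o['joint_pos'],2))
E
python3 - <<'E'
from h import *
st()
p,d=grab('top'); q,_=grab('scene')
cv2.imwrite('pics/pre.png',np.vstack([cv2.resize(p[180:340,130:320],None,fx=2,fy=2),cv2.resize(q[80:240,320:510],None,fx=1.0*2,fy=1.0*2)])[:600])
E
```

```text
t 3.18 eef [0.4857 0.1526 0.1824] yawx -173.7 zaxis [ 2.1e-03  6.0e-04 -1.0e+00] w 0.0556 F [0.5 1.  0.9] j [ 0.3   0.28 -0.05  1.24 -0.    0.19]
```

View pics/pre.png

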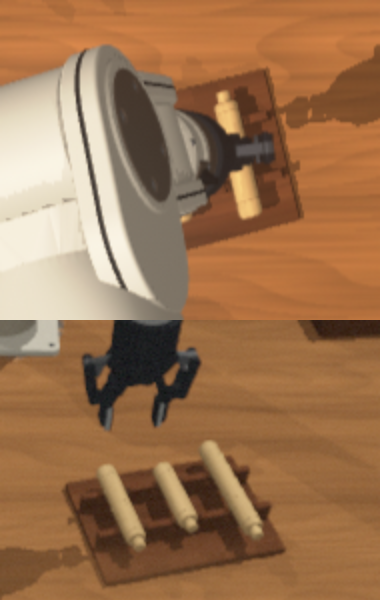

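The view shows the gripper above handle b with its yaw about 8° short. I'll correct that and hover.

Call:
apply_moves([
  [[0.06, 0.22, 0, 7.1, 0.3], [0, 0, -0.7, 0.6, 0.3], [0, 0, -0.7, 0, 0.3], [0, 0, -0.6, 0, 0.3], [0, 0, 0, 0, 0.3], [0, 0, 0, 0, 0.3], [0, 0, 0, 0, 0.3]],
])

```text
clock: 3.87
eef_pos: [0.4889, 0.162, 0.1033]
tool_rot: [-0.122, 0.993, 0.0, 0.002]
ft_force: [0.4, -0.4, -0.0]
grip_width: 0.0554
grasp_force: 0.0
```

```bash
python3 - <<'E'
from h import *
st()
n='scene'
p,d=grab(n); C=cloud(n,d); h=cv2.cvtColor(p,cv2.COLOR_BGR2HSV)
m=((h[...,0]>12)&(h[...,0]<26)&(h[...,1]<160)&(h[...,2]>100)&(C[...,2]>.03)&(C[...,2]<.09)&(C[...,1]<.22)&(C[...,1]>.1))
print(cv2.minAreaRect(C[m][:,:2].astype(np.float32)),C[m][:,2].max())
cv2.imwrite('pics/pre2.png',cv2.resize(p[100:220,330:480],None,fx=4,fy=4,interpolation=2))
E
```

```text
t 3.87 eef [0.4889 0.162  0.1033] yawx -165.97 zaxis [ 0.0042  0.0014 -1.    ] w 0.0554 F [ 0.4 -0.4 -0. ] j [ 0.32  0.35 -0.17  1.05  0.    0.08]
((0.6077923774719238, 0.20789015293121338), (0.38754668831825256, 0.08565010130405426), 10.16279125213623) 0.06343649732559997
```

View pics/pre2.png

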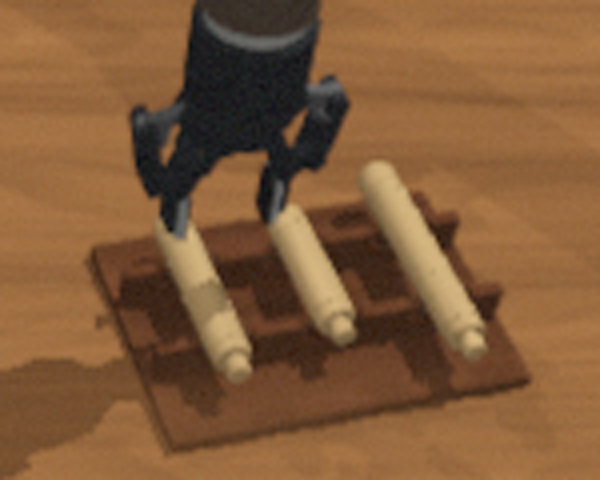

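The fingers straddle handle b at tool height 0.10. Now I'll descend and close.

Call:
apply_moves([
  [[0, 0, -0.5, 0, 0.3], [0, 0, -0.5, 0, 0.3], [0, 0, -0.45, 0, 0.3], [0, 0, 0, 0, 0.3], [0, 0, 0, 0, 0.3], [0, 0, 0, 0, 0.3]],
])

```text
clock: 4.42
eef_pos: [0.4884, 0.1618, 0.0447]
tool_rot: [-0.122, 0.993, 0.0, 0.002]
ft_force: [0.8, -0.1, 0.8]
grip_width: 0.0555
grasp_force: 0.0
```

Call:
apply_moves([
  [[0, 0, 0, 0, 0], [0, 0, 0, 0, -0.2], [0, 0, 0, 0, -1], [0, 0, 0, 0, -1], [0, 0, 0, 0, -1], [0, 0, 0, 0, -1], [0, 0, 0, 0, -1], [0, 0, 0, 0, -1]],
])

```text
clock: 5.08
eef_pos: [0.4882, 0.1601, 0.0443]
tool_rot: [-0.122, 0.993, -0.001, 0.002]
ft_force: [1.4, -4.0, 5.1]
grip_width: 0.0187
grasp_force: 49.8
```

```bash
python3 -c "
from h import *
st();print(get_obs()['grasp_force'],get_obs()['ft_torque'])"
```

```text
t 5.08 eef [0.4882 0.1601 0.0443] yawx -166.03 zaxis [ 0.0034 -0.0024 -1.    ] w 0.0187 F [ 1.4 -4.   5.1] j [ 0.32  0.41 -0.25  0.91 -0.    0.08]
49.75752532482147 [-0.92994667 -0.07363466  0.03528287]
```

Opening of 18.7 mm is less than the 28 mm expected, so I'll look before lifting.

```bash
python3 - <<'E'
from h import *
st()
p,d=grab('scene');q,e=grab('top')
a=cv2.resize(p[120:220,330:480],None,fx=4,fy=4,interpolation=2)
b=cv2.resize(q[200:310,140:290],None,fx=2,fy=2,interpolation=2)
c=np.zeros((400,800,3),np.uint8); c[:,:600]=a; c[:220,600:800]=b[:,100:300]; cv2.imwrite('pics/grip.png',c)
E
```

```text
t 5.08 eef [0.4882 0.1601 0.0443] yawx -166.03 zaxis [ 0.0034 -0.0024 -1.    ] w 0.0187 F [ 1.4 -4.   5.1] j [ 0.32  0.41 -0.25  0.91 -0.    0.08]
```

View pics/grip.png

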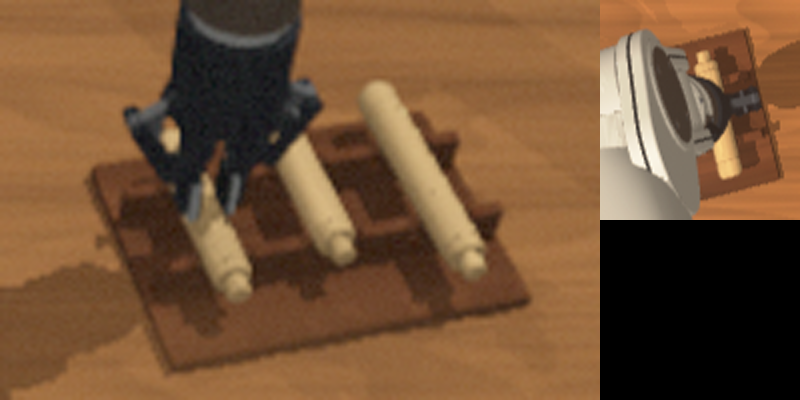

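```bash
python3 - <<'E'
from h import *
# width profile of handles (from first top picture, plane z=.046)
p=cv2.imread('pics/top0.png'); h=cv2.cvtColor(p,cv2.COLOR_BGR2HSV)
m=((h[...,0]>12)&(h[...,0]<26)&(h[...,1]<165)&(h[...,2]>120))
for c,L in(((.488,.161),75),((.453,.318),90)):
    v,u=np.nonzero(m); P=np.array([onplane('top',a,b,.046)[:2] for a,b in zip(u,v)])-c
    t=np.radians(14); s=P@[np.cos(t),np.sin(t)]; w=P@[-np.sin(t),np.cos(t)]; k=(abs(w)<.022)&(abs(s)<.1); 
    dA=(onplane('top',200,250,.046)-onplane('top',201,250,.046)); A=np.linalg.norm(dA)**2
    H,E=np.histogram(s[k],np.arange(-.1,.101,.01)); print([(round(e*1000),round(x*A/.01*1000,1)) for e,x in zip(E,H)])
z=np.load('last_scene.npz'); C=cloud('scene',z['d']); g=cv2.cvtColor(z['p'],cv2.COLOR_BGR2HSV)
R=(C[...,0]>.4)&(C[...,0]<.6)&(C[...,1]>.1)&(C[...,1]<.22)&((g[...,1]<90)|(g[...,2]<50))&(C[...,2]>.03)&(C[...,2]<.15)
for v in range(120,185):
    r=np.nonzero(R[v,360:410])[0]+360
    if len(r): print(v,r.min(),r.max(),C[v,r].mean(0).round(3), 'ymin/max',C[v,r,1].min().round(3),C[v,r,1].max().round(3))
E
```

```text
Traceback (most recent call last):
  File "h.py", line 10, in onplane
    e,d=ray(n,u,v); return e+d*(z-e[2])/d[2]
        ~~~^^^^^^^
  File "h.py", line 8, in ray
    K,e,R=cal(n); d=R@np.linalg.inv(K)@np.array([u,v,1.]); return e,d
          ~~~^^^
  File "h.py", line 19, in cal
    c=imaging.get_calibration(n); r=np.array(c["rotation"])
ValueError: time passes only in moves, steps and waits
```

```bash
cat >> h.py <<'E'
import functools
cal=functools.lru_cache(None)(cal)
E
python3 - <<'E'
from h import *
p=cv2.imread('pics/top0.png'); h=cv2.cvtColor(p,cv2.COLOR_BGR2HSV)
m=((h[...,0]>12)&(h[...,0]<26)&(h[...,1]<165)&(h[...,2]>120)); m[:200]=0; m[330:]=0; m[:,300:]=0
v,u=np.nonzero(m); Q=np.array([onplane('top',a,b,.046)[:2] for a,b in zip(u,v)])
A=np.linalg.norm(onplane('top',200,250,.046)-onplane('top',201,250,.046))**2
for c in((.488,.161),(.453,.318)):
    P=Q-c
    t=np.radians(14); s=P@[np.cos(t),np.sin(t)]; w=P@[-np.sin(t),np.cos(t)]; k=(abs(w)<.022)&(abs(s)<.1)
    H,E=np.histogram(s[k],np.arange(-.1,.101,.01)); print([(round(e*1000),round(x*A/.01*1000,1)) for e,x in zip(E,H)])
z=np.load('last_scene.npz'); C=cloud('scene',z['d']); g=cv2.cvtColor(z['p'],cv2.COLOR_BGR2HSV)
R=(C[...,0]>.4)&(C[...,0]<.6)&(C[...,1]>.1)&(C[...,1]<.22)&((g[...,1]<90)|(g[...,2]<50))&(C[...,2]>.03)&(C[...,2]<.15)
for v in range(150,178,2):
    r=np.nonzero(R[v,360:410])[0]+360
    if len(r): print(v,r.min(),r.max(),C[v,r].mean(0).round(3), 'ymin/max',C[v,r,1].min().round(3),C[v,r,1].max().round(3))
E
```

```text
[(-100, np.float64(0.0)), (-90, np.float64(0.0)), (-80, np.float64(24.3)), (-70, np.float64(29.3)), (-60, np.float64(28.7)), (-50, np.float64(29.3)), (-40, np.float64(28.7)), (-30, np.float64(29.3)), (-20, np.float64(28.7)), (-10, np.float64(28.7)), (0, np.float64(28.7)), (10, np.float64(28.7)), (20, np.float64(28.2)), (30, np.float64(28.7)), (40, np.float64(27.0)), (50, np.float64(27.6)), (60, np.float64(16.6)), (70, np.float64(6.6)), (80, np.float64(0.0)), (90, np.float64(0.0))]
[(-100, np.float64(12.7)), (-90, np.float64(30.4)), (-80, np.float64(31.5)), (-70, np.float64(29.8)), (-60, np.float64(30.9)), (-50, np.float64(30.4)), (-40, np.float64(29.8)), (-30, np.float64(30.4)), (-20, np.float64(30.4)), (-10, np.float64(30.4)), (0, np.float64(30.4)), (10, np.float64(29.3)), (20, np.float64(29.3)), (30, np.float64(29.3)), (40, np.float64(30.4)), (50, np.float64(29.3)), (60, np.float64(30.4)), (70, np.float64(22.6)), (80, np.float64(16.0)), (90, np.float64(0.0))]
150 362 406 [0.493 0.179 0.139] ymin/max 0.1 0.216
152 363 405 [0.498 0.165 0.137] ymin/max 0.102 0.214
154 364 403 [0.502 0.158 0.134] ymin/max 0.105 0.21
156 365 401 [0.499 0.161 0.123] ymin/max 0.108 0.206
158 366 399 [0.5   0.156 0.117] ymin/max 0.111 0.201
160 367 398 [0.501 0.156 0.11 ] ymin/max 0.115 0.199
162 369 392 [0.501 0.152 0.104] ymin/max 0.121 0.184
164 370 391 [0.5   0.154 0.095] ymin/max 0.124 0.182
166 374 391 [0.497 0.161 0.084] ymin/max 0.139 0.185
168 374 390 [0.497 0.161 0.077] ymin/max 0.14 0.183
170 373 389 [0.495 0.158 0.066] ymin/max 0.14 0.181
172 375 388 [0.5   0.159 0.064] ymin/max 0.142 0.179
174 376 379 [0.503 0.15  0.059] ymin/max 0.147 0.154
```

```bash
python3 - <<'E'
from h import *
print('hover',[(z,proj('scene',[.496,.133,z]).round(1)) for z in(.08,.09,.1,.11)])
print('now',[(z,proj('scene',[.491,.149,z]).round(1)) for z in(.03,.04,.05,.06)])
a=cv2.imread('pics/pre2.png'); z=np.load('last_scene.npz'); b=cv2.resize(z['p'][130:190,355:415],None,fx=8,fy=8,interpolation=2)
cv2.imwrite('pics/tip.png',b)
C=cloud('scene',z['d'])
for v in range(164,182,1): print(v,[(int(u),*C[v,u].round(3)[1:]) for u in range(372,392,3)])
E
```

```text
hover [(0.08, array([371.8, 166.7])), (0.09, array([372.2, 164.1])), (0.1, array([372.6, 161.4])), (0.11, array([373. , 158.7]))]
now [(0.03, array([375.6, 178. ])), (0.04, array([376. , 175.5])), (0.05, array([376.4, 173.1])), (0.06, array([376.8, 170.5]))]
164 [(372, np.float64(0.129), np.float64(0.107)), (375, np.float64(0.139), np.float64(0.099)), (378, np.float64(0.146), np.float64(0.103)), (381, np.float64(0.164), np.float64(0.056)), (384, np.float64(0.169), np.float64(0.069)), (387, np.float64(0.173), np.float64(0.089)), (390, np.float64(0.18), np.float64(0.093))]
165 [(372, np.float64(0.13), np.float64(0.103)), (375, np.float64(0.139), np.float64(0.095)), (378, np.float64(0.146), np.float64(0.099)), (381, np.float64(0.163), np.float64(0.058)), (384, np.float64(0.169), np.float64(0.069)), (387, np.float64(0.173), np.float64(0.087)), (390, np.float64(0.182), np.float64(0.082))]
166 [(372, np.float64(0.13), np.float64(0.098)), (375, np.float64(0.141), np.float64(0.083)), (378, np.float64(0.147), np.float64(0.092)), (381, np.float64(0.162), np.float64(0.06)), (384, np.float64(0.1
[... 4194 characters left out ...]
 np.float64(0.061)), (390, np.float64(0.193), np.float64(0.012))]
180 [(372, np.float64(0.142), np.float64(0.013)), (375, np.float64(0.15), np.float64(0.014)), (378, np.float64(0.152), np.float64(0.045)), (381, np.float64(0.159), np.float64(0.054)), (384, np.float64(0.165), np.float64(0.06)), (387, np.float64(0.174), np.float64(0.055)), (390, np.float64(0.192), np.float64(0.012))]
181 [(372, np.float64(0.142), np.float64(0.012)), (375, np.float64(0.15), np.float64(0.01)), (378, np.float64(0.158), np.float64(0.012)), (381, np.float64(0.159), np.float64(0.052)), (384, np.float64(0.166), np.float64(0.056)), (387, np.float64(0.173), np.float64(0.06)), (390, np.float64(0.193), np.float64(0.008))]
```

View pics/tip.png

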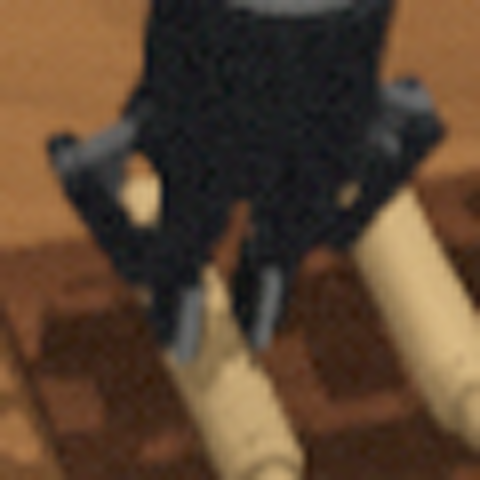

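The picture shows the fingertips, at about (378,175) in the full image, pinching only the top cap of the handle. They stand well above where the tool frame says, so I'll open, measure the tip height and then go lower.

Call:
apply_moves([
  [[0, 0, 0, 0, 0.3], [0, 0, 0, 0, 0.3], [0, 0, 0, 0, 0.3], [0, 0, 0, 0, 0.3], [0, 0, 0, 0, 0.3], [0, 0, 0, 0, 0.3]],
])

```text
clock: 5.68
eef_pos: [0.4866, 0.1614, 0.0426]
tool_rot: [-0.122, 0.993, 0.0, -0.0]
ft_force: [-0.2, 0.6, -0.0]
grip_width: 0.0554
grasp_force: 0.0
```

```bash
cat >> h.py <<'E'
def tips():
    p,d=grab('scene'); C=cloud('scene',d); g=cv2.cvtColor(p,cv2.COLOR_BGR2HSV)
    e=get_obs()['eef_pos']; r=np.linalg.norm(C[...,:2]-e[:2],axis=-1)
    R=(r<.055)&((g[...,1]<110)|(g[...,2]<45))&(g[...,2]<150)&(C[...,2]>.015)
    for s,t in((-1,'-y'),(1,'+y')):
        P=C[R&((C[...,1]-e[1])*s>0)]; P=P[np.argsort(P[:,2])]; print(t,len(P),'low',P[[0,3,8,15]].round(3).tolist())
E
python3 - <<'E'
from h import *
st(); tips()
z=np.load('last_scene.npz'); cv2.imwrite('pics/open.png',cv2.resize(z['p'][130:190,355:415],None,fx=8,fy=8,interpolation=2))
E
```

```text
t 5.68 eef [0.4866 0.1614 0.0426] yawx -165.96 zaxis [-4.e-04 -0.e+00 -1.e+00] w 0.0554 F [-0.2  0.6 -0. ] j [ 0.32  0.42 -0.25  0.91  0.    0.08]
-y 2905 low [[0.464, 0.131, 0.025], [0.493, 0.148, 0.048], [0.505, 0.138, 0.061], [0.507, 0.134, 0.067]]
+y 2181 low [[0.449, 0.197, 0.022], [0.508, 0.162, 0.056], [0.491, 0.196, 0.058], [0.484, 0.191, 0.063]]
```

View pics/open.png

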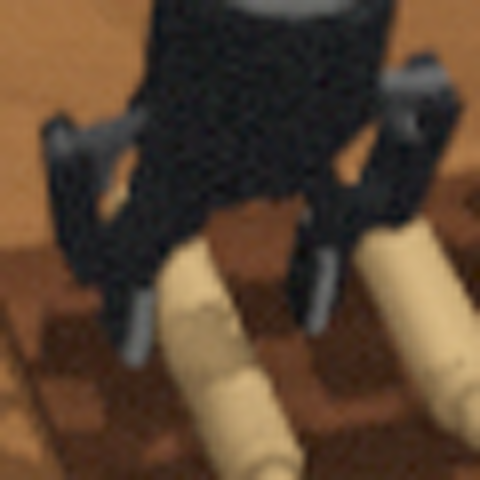

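Both tips, at (371,175) and (395,171), stand at about z = 0.058 by depth, roughly 28 mm too high. The rest looks undisturbed. Lowering 26 mm gives tips near 0.03, still clear of the 0.012 board.

Call:
apply_moves([
  [[0, 0, -0.2, 0, 0.3], [0, 0, -0.2, 0, 0.3], [0, 0, -0.15, 0, 0.3], [0, 0, -0.1, 0, 0.3], [0, 0, 0, 0, 0.3], [0, 0, 0, 0, 0.3], [0, 0, 0, 0, 0.3]],
])

```text
clock: 6.32
eef_pos: [0.4869, 0.1613, 0.0167]
tool_rot: [-0.122, 0.993, 0.0, 0.0]
ft_force: [0.0, 0.2, -0.2]
grip_width: 0.0555
grasp_force: 0.0
```

```bash
python3 - <<'E'
from h import *
st(); tips()
E
```

```text
t 6.32 eef [0.4869 0.1613 0.0167] yawx -165.97 zaxis [ 0.  0. -1.] w 0.0555 F [ 0.   0.2 -0.2] j [ 0.32  0.45 -0.28  0.84  0.    0.08]
-y 2792 low [[0.466, 0.125, 0.019], [0.502, 0.127, 0.033], [0.505, 0.137, 0.037], [0.506, 0.126, 0.042]]
+y 2093 low [[0.446, 0.193, 0.032], [0.472, 0.188, 0.034], [0.489, 0.191, 0.036], [0.493, 0.198, 0.04]]
```

No contact, and the tips are at about 0.033. Closing.

Call:
apply_moves([
  [[0, 0, 0, 0, 0], [0, 0, 0, 0, -0.2], [0, 0, 0, 0, -1], [0, 0, 0, 0, -1], [0, 0, 0, 0, -1], [0, 0, 0, 0, -1], [0, 0, 0, 0, -1]],
])

```text
clock: 6.95
eef_pos: [0.4876, 0.1598, 0.0174]
tool_rot: [-0.121, 0.993, -0.002, 0.001]
ft_force: [0.3, -5.8, 3.4]
grip_width: 0.0263
grasp_force: 58.7
```

```bash
python3 -c "
from h import *
st(); tips();print(get_obs()['grasp_force'])"
```

```text
t 6.95 eef [0.4876 0.1598 0.0174] yawx -166.04 zaxis [ 0.0019 -0.003  -1.    ] w 0.0263 F [ 0.3 -5.8  3.4] j [ 0.32  0.45 -0.28  0.85 -0.    0.08]
-y 2866 low [[0.464, 0.137, 0.021], [0.503, 0.149, 0.031], [0.505, 0.146, 0.037], [0.505, 0.145, 0.041]]
+y 2144 low [[0.45, 0.181, 0.039], [0.452, 0.178, 0.041], [0.493, 0.186, 0.049], [0.479, 0.173, 0.053]]
58.71632516384125
```

The grip is 26.3 mm at 58.7 N with the pads spanning the axis, which makes a full grasp. Lifting straight up.

Call:
apply_moves([
  [[0, 0, 0.15, 0, -1], [0, 0, 0.3, 0, -1], [0, 0, 0.5, 0, -1], [0, 0, 0.6, 0, -1], [0, 0, 0.6, 0, -1], [0, 0, 0.6, 0, -1], [0, 0, 0.5, 0, -1], [0, 0, 0.3, 0, -1]],
])

```text
clock: 7.67
eef_pos: [0.4877, 0.1622, 0.1618]
tool_rot: [-0.122, 0.992, 0.001, 0.002]
ft_force: [0.8, -0.3, 0.3]
grip_width: 0.0261
grasp_force: 58.9
```

Call:
apply_moves([
  [[0, 0, 0.5, 0, -1], [0, 0, 0.5, 0, -1], [0, 0, 0.3, 0, -1], [0, 0, 0, 0, -1], [0, 0, 0, 0, -1], [0, 0, 0, 0, -1]],
])

```text
clock: 8.17
eef_pos: [0.4861, 0.1613, 0.2098]
tool_rot: [-0.122, 0.992, 0.0, -0.001]
ft_force: [-0.3, -1.0, -0.5]
grip_width: 0.0266
grasp_force: 58.9
```

```bash
cat >> h.py <<'E'
def held():
    # held handle's axis from both views: light-wood points near the tool
    e=np.array(get_obs()['eef_pos'])
    for n in('scene','top'):
        p,d=grab(n); C=cloud(n,d); g=cv2.cvtColor(p,cv2.COLOR_BGR2HSV)
        m=(g[...,0]>12)&(g[...,0]<26)&(g[...,1]<170)&(g[...,2]>90)&(np.linalg.norm(C[...,:2]-e[:2],axis=-1)<.1)&(abs(C[...,2]-e[2]-.03)<.05)
        k,L,S,_=cv2.connectedComponentsWithStats(m.astype(np.uint8)); m=np.isin(L,[i for i in range(1,k) if S[i,4]>15])
        P=C[m]; c=P.mean(0); ax=np.linalg.svd(P-c,full_matrices=False)[2][0]; ax*=np.sign(ax[0]); s=(P-c)@ax
        r=cv2.minAreaRect(P[:,:2].astype(np.float32))
        ends=[]
        for q in (s<s.min()+.04, s>s.max()-.04): ends.append(np.percentile(P[q][:,2],90))
        print(n,len(P),'rect',np.round(r[0],4),np.round(r[1],4),round(r[2],1),'axis',ax.round(3),'len',round(np.ptp(s),4),'top z butt/tenon',np.round(ends,4))
E
python3 - <<'E'
from h import *
st(); held(); print(get_obs()['grasp_force'])
z=np.load('last_scene.npz')['p']; cv2.imwrite('pics/lift.png',cv2.resize(z[60:220,320:480],None,fx=3.5,fy=3.5,interpolation=2))
E
```

```text
t 8.17 eef [0.4861 0.1613 0.2098] yawx -165.96 zaxis [-1.6e-03 -1.0e-04 -1.0e+00] w 0.0266 F [-0.3 -1.  -0.5] j [0.32 0.27 0.01 1.31 0.   0.08]
scene 382 rect [0.491  0.1674] [0.1453 0.0422] 10.8 axis [ 0.962  0.271 -0.045] len 0.1468 top z butt/tenon [0.25   0.2508]
top 658 rect [0.485  0.1613] [0.1497 0.0268] 13.9 axis [ 0.972  0.235 -0.018] len 0.1498 top z butt/tenon [0.2532 0.2523]
58.93242001533508
```

View pics/lift.png

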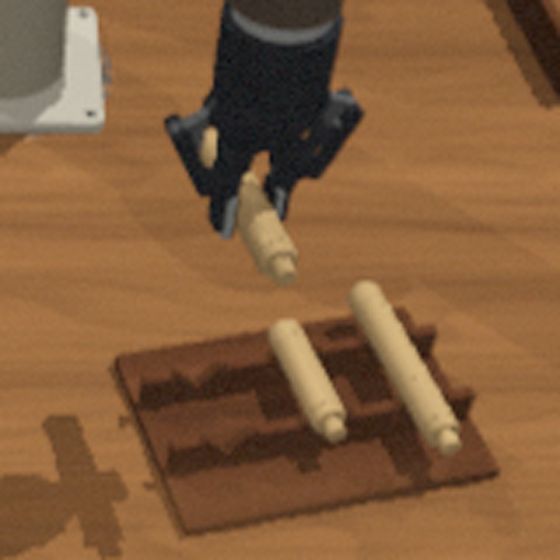

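Handle b is lifted clear and level, tenon away from the robot, and the other two are still in their bays. The axis sits 28 mm above the reported TCP. Next I'll carry it to above the gap.

Call:
apply_moves([
  [[0, -0.2, 0, 0, -1], [0.05, -0.4, 0, -2.3, -1], [0.05, -0.6, 0, -2.3, -1], [0.05, -0.8, 0, -2.3, -1], [0.05, -0.8, 0, -2.3, -1], [0.05, -0.8, 0, -2.3, -1], [0.05, -0.8, 0, -2.3, -1], [0.05, -0.8, 0, -2.3, -1]],
])

```text
clock: 8.93
eef_pos: [0.5, -0.0486, 0.2101]
tool_rot: [0.019, 1.0, -0.0, -0.001]
ft_force: [-0.1, -0.0, 0.1]
grip_width: 0.0265
grasp_force: 59.0
```

Call:
apply_moves([
  [[0.05, -0.8, 0, -2.3, -1], [0.05, -0.8, 0, 0, -1], [0.05, -0.8, 0, 0, -1], [0, -0.8, 0, 0, -1], [0, -0.7, 0, 0, -1], [0, -0.4, 0, 0, -1], [0, -0.2, 0, 0, -1], [0, 0, 0, 0, -1]],
])

```text
clock: 9.6
eef_pos: [0.506, -0.2284, 0.2098]
tool_rot: [0.04, 0.999, 0.0, -0.001]
ft_force: [0.3, 0.9, -0.7]
grip_width: 0.0266
grasp_force: 59.0
```

Call:
apply_moves([
  [[0, 0, 0, 0, -1], [0, 0, 0, 0, -1], [0, 0, 0, 0, -1], [0, 0, 0, 0, -1]],
])

```text
clock: 9.93
eef_pos: [0.5069, -0.2255, 0.2109]
tool_rot: [0.037, 0.999, 0.0, 0.0]
ft_force: [-0.2, -0.5, -0.9]
grip_width: 0.0264
grasp_force: 59.0
```

```bash
python3 - <<'E'
from h import *
st(); held(); print(get_obs()['grasp_force'])
E
```

```text
t 9.93 eef [ 0.5069 -0.2255  0.2109] yawx 175.73 zaxis [ 0.e+00  1.e-04 -1.e+00] w 0.0264 F [-0.2 -0.5 -0.9] j [-0.42  0.35  0.13  1.35  0.   -0.34]
scene 364 rect [ 0.5249 -0.2269] [0.1208 0.0336] 2.5 axis [ 0.997 -0.012 -0.08 ] len 0.1209 top z butt/tenon [0.2531 0.252 ]
top 785 rect [ 0.5074 -0.2181] [0.0357 0.1505] 85.9 axis [ 0.997 -0.072 -0.015] len 0.1506 top z butt/tenon [0.254  0.2533]
58.98799538612366
```

Call:
apply_moves([
  [[-0.02, -0.03, -0.3, -0.1, -1], [0, 0, -0.5, 0, -1], [0, 0, -0.5, 0, -1], [0, 0, 0, 0, -1], [0, 0, 0, 0, -1], [0, 0, 0, 0, -1], [0, 0, 0, 0, -1]],
])

```text
clock: 10.62
eef_pos: [0.507, -0.2282, 0.1603]
tool_rot: [0.039, 0.999, -0.001, 0.001]
ft_force: [-0.3, -0.7, -0.6]
grip_width: 0.0267
grasp_force: 59.0
```

```bash
python3 - <<'E'
from h import *
st(); held(); print(get_obs()['grasp_force'])
q=np.load('last_top.npz')['p']; p=np.load('last_scene.npz')['p']
c=np.zeros((580,770,3),np.uint8)
a=cv2.resize(q[140:325,375:460],None,fx=3,fy=3,interpolation=2); b=cv2.resize(p[90:235,180:305],None,fx=4,fy=4,interpolation=2)
c[:a.shape[0],:255]=a; c[:580,265:765]=b; cv2.imwrite('pics/above.png',c)
E
```

```text
t 10.62 eef [ 0.507  -0.2282  0.1603] yawx 175.54 zaxis [ 0.0025 -0.0011 -1.    ] w 0.0267 F [-0.3 -0.7 -0.6] j [-0.42  0.38  0.04  1.22  0.   -0.35]
scene 337 rect [ 0.5274 -0.2293] [0.1146 0.0339] 1.9 axis [ 0.996 -0.025 -0.086] len 0.1149 top z butt/tenon [0.2021 0.2016]
top 687 rect [ 0.4952 -0.2196] [0.0356 0.1712] 86.0 axis [ 0.996 -0.07   0.052] len 0.1735 top z butt/tenon [0.2027 0.2033]
58.99773895740509
```

View pics/above.png

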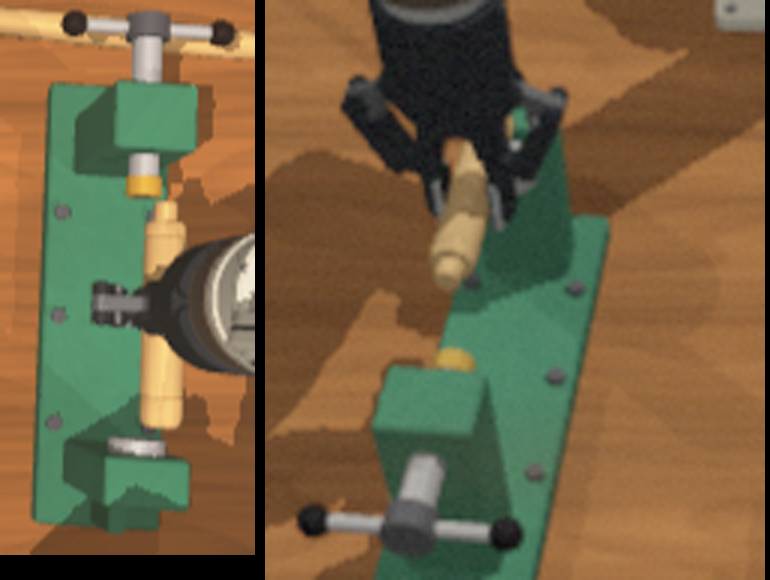

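The picture shows the handle hovering over the gap with its tenon towards the ferrule. In the full top image the tenon end is at (430,207) and the butt at (429,283); the ferrule face is at (423,205) and the pad face at (420,286). I'll compare these on the right planes.

```bash
python3 - <<'E'
from h import *
f=lambda n,u,v,z: onplane(n,u,v,z)[:2].round(4)
# top edges of things at their silhouettes' heights
print('tenon',f('top',430,207.3,.188),'butt',f('top',429,282.7,.188))
print('ferr',f('top',423,205,.13),f('top',423,205,.14),'pad',f('top',420.3,285.7,.14),f('top',420.3,285.7,.13))
# scene: tenon end centre (448-265)/4+180,(272)/4+90 ; ferrule axis at top of face
print('scene tenon',f('scene',225.75,158,.188))
# masks: width-direction centre of body in top view, z=.188 plane
p=np.load('last_top.npz')['p']; g=cv2.cvtColor(p,cv2.COLOR_BGR2HSV)
for v in (225,231,264,270,276):
    r=[u for u in range(410,450) if 12<g[v,u,0]<26 and g[v,u,1]<150 and g[v,u,2]>110]; print(v,r[0] if r else 0,r[-1] if r else 0,f('top',(r[0]+r[-1])/2,v,.188) if r else '')
o=get_obs()['eef_pos']; t=np.radians(-4.4); a=np.array([np.cos(t),np.sin(t)]); G=np.array([.508,-.2268])
print('TCP rel gap along/lateral',(o[:2]-G)@a,(o[:2]-G)@[-a[1],a[0]])
E
```

```text
tenon [ 0.5802 -0.2334] butt [ 0.4294 -0.2233]
ferr [ 0.5922 -0.2356] [ 0.591  -0.2328] pad [ 0.4198 -0.2183] [ 0.4189 -0.221 ]
scene tenon [ 0.5747 -0.232 ]
225 423 449 [ 0.5439 -0.2437]
231 423 449 [ 0.5318 -0.243 ]
264 422 449 [ 0.4659 -0.2383]
270 422 435 [ 0.4543 -0.2236]
276 422 435 [ 0.4425 -0.223 ]
TCP rel gap along/lateral -0.0009982715354237507 -0.0015095589411913896
```

The handle agrees with the gap centre within about 1 mm, and its axis is at 0.188. Lowering slowly by 58 mm.

Call:
apply_moves([
  [[0.02, 0.02, -0.2, 0, -1], [0, 0, -0.25, 0, -1], [0, 0, -0.25, 0, -1], [0, 0, -0.25, 0, -1], [0, 0, -0.25, 0, -1], [0, 0, -0.2, 0, -1], [0, 0, -0.05, 0, -1], [0, 0, 0, 0, -1]],
])

```text
clock: 11.38
eef_pos: [0.506, -0.2268, 0.0994]
tool_rot: [0.039, 0.999, 0.0, -0.001]
ft_force: [0.1, -0.8, -0.3]
grip_width: 0.0263
grasp_force: 59.0
```

Call:
apply_moves([
  [[0, 0, 0, 0, -1], [0, 0, 0, 0, -1], [0, 0, 0, 0, -1], [0, 0, 0, 0, -1], [0, 0, 0, 0, -1], [0, 0, 0, 0, -1]],
])

```text
clock: 11.88
eef_pos: [0.507, -0.2272, 0.1011]
tool_rot: [0.039, 0.999, -0.0, 0.0]
ft_force: [-0.1, -0.1, -0.5]
grip_width: 0.0266
grasp_force: 59.0
```

```bash
python3 - <<'E'
from h import *
st(); held(); print(get_obs()['grasp_force'])
q=np.load('last_top.npz'); C=cloud('top',q['d'])
for v in range(198,292,6): print(v,[(u,round(C[v,u,0],3),round(C[v,u,1],3),round(C[v,u,2],3)) for u in (421,425,428)])
p=np.load('last_scene.npz')['p']; q=q['p']
c=np.zeros((580,770,3),np.uint8)
a=cv2.resize(q[140:325,375:460],None,fx=3,fy=3,interpolation=2); b=cv2.resize(p[90:235,180:305],None,fx=4,fy=4,interpolation=2)
c[:a.shape[0],:255]=a; c[:580,265:765]=b; cv2.imwrite('pics/final.png',c)
E
```

```text
t 11.88 eef [ 0.507  -0.2272  0.1011] yawx 175.53 zaxis [ 6.e-04 -3.e-04 -1.e+00] w 0.0266 F [-0.1 -0.1 -0.5] j [-0.42  0.43 -0.05  1.09  0.   -0.34]
scene 335 rect [ 0.5396 -0.2307] [0.1343 0.0342] 1.9 axis [ 0.999 -0.042 -0.027] len 0.1339 top z butt/tenon [0.1431 0.1422]
top 555 rect [ 0.507  -0.2243] [0.0265 0.1491] 86.4 axis [ 0.997 -0.072 -0.016] len 0.1492 top z butt/tenon [0.144  0.1436]
58.99311304092407
198 [(421, np.float64(0.606), np.float64(-0.229), np.float64(0.142)), (425, np.float64(0.606), np.float64(-0.237), np.float64(0.143)), (428, np.float64(0.623), np.float64(-0.279), np.float64(0.023))]
204 [(421, np.float64(0.593), np.float64(-0.228), np.float64(0.141)), (425, np.float64(0.593), np.float64(-0.236), np.float64(0.143)), (428, np.float64(0.594), np.float64(-0.245), np.float64(0.136))]
210 [(421, np.float64(0.581), np.float64(-0.23), np.float64(0.134)), (425, np.float64(0.592), np.float64(-0.268), np.float64(0.029)), (428, np.float64(0.592), np.float64(-0.277), np.float64(0.025))]
216 [(421, np.float64(0.567), np.float64(-0.227), np.float64(0.139)), (425, np.float
[... 1797 characters left out ...]
), np.float64(-0.229), np.float64(0.142)), (428, np.float64(0.447), np.float64(-0.27), np.float64(0.021))]
276 [(421, np.float64(0.44), np.float64(-0.22), np.float64(0.145)), (425, np.float64(0.44), np.float64(-0.228), np.float64(0.144)), (428, np.float64(0.432), np.float64(-0.27), np.float64(0.021))]
282 [(421, np.float64(0.418), np.float64(-0.252), np.float64(0.022)), (425, np.float64(0.419), np.float64(-0.26), np.float64(0.026)), (428, np.float64(0.418), np.float64(-0.269), np.float64(0.02))]
288 [(421, np.float64(0.416), np.float64(-0.217), np.float64(0.151)), (425, np.float64(0.416), np.float64(-0.225), np.float64(0.149)), (428, np.float64(0.415), np.float64(-0.233), np.float64(0.144))]
```

View pics/final.png

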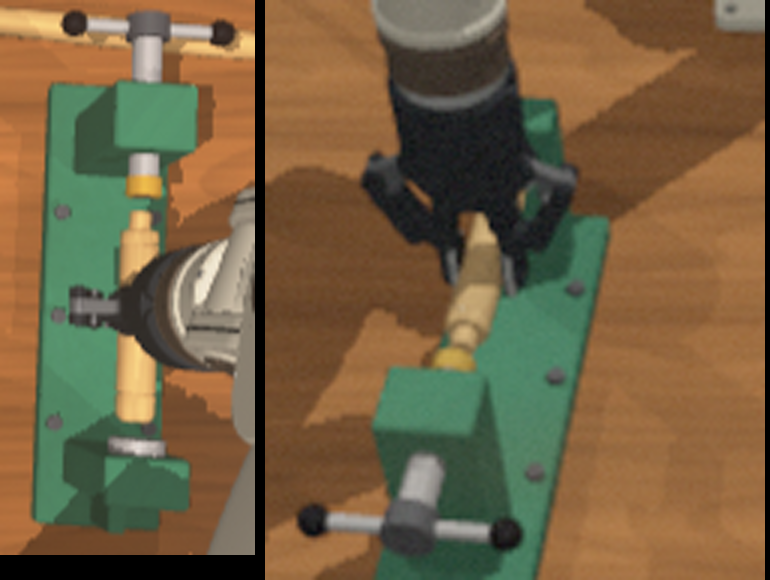

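The final view shows the handle in the gap with about equal end gaps (~10–12 mm). The tenon, at (422,210) in full-image pixels, sits about 1.5 mm to the left of the ferrule's centre (423,204). A small trim follows, then settling.

Call:
apply_moves([
  [[0, -0.03, 0.01, -0.4, -1], [0, 0, 0, 0, -1], [0, 0, 0, 0, -1], [0, 0, 0, 0, -1], [0, 0, 0, 0, -1], [0, 0, 0, 0, -1], [0, 0, 0, 0, -1], [0, 0, 0, 0, -1]],
])

```text
clock: 12.65
eef_pos: [0.5068, -0.2283, 0.1011]
tool_rot: [0.042, 0.999, 0.0, -0.0]
ft_force: [0.2, 0.2, 0.7]
grip_width: 0.0263
grasp_force: 59.0
```

Call:
apply_moves([
  [[0, 0, 0, 0, -1], [0, 0, 0, 0, -1], [0, 0, 0, 0, -1], [0, 0, 0, 0, -1]],
])

```text
clock: 12.98
eef_pos: [0.5068, -0.2283, 0.1011]
tool_rot: [0.043, 0.999, 0.0, -0.0]
ft_force: [0.1, 0.4, -0.8]
grip_width: 0.026
grasp_force: 59.0
```

```bash
python3 - <<'E'
from h import *
st(); held()
p=np.load('last_top.npz')['p']; g=cv2.cvtColor(p,cv2.COLOR_BGR2HSV)
w=lambda v,lo,hi:[u for u in range(408,440) if lo<g[v,u,0]<hi and g[v,u,1]>60 and g[v,u,2]>110]
for v in (200,202,204,212,214,218,222,266,270,276): r=w(v,8,28); print(v,r and (r[0],r[-1],(r[0]+r[-1])/2))
E
```

```text
t 12.98 eef [ 0.5068 -0.2283  0.1011] yawx 175.13 zaxis [-0.  0. -1.] w 0.026 F [ 0.1  0.4 -0.8] j [-0.42  0.43 -0.05  1.09  0.   -0.34]
scene 333 rect [ 0.5398 -0.2305] [0.1331 0.0354] 2.1 axis [ 0.999 -0.042 -0.031] len 0.1324 top z butt/tenon [0.1435 0.1428]
top 570 rect [ 0.5157 -0.222 ] [0.0362 0.1674] 85.3 axis [ 0.996 -0.09  -0.016] len 0.1674 top z butt/tenon [0.1442 0.1433]
200 (417, 439, 428.0)
202 (417, 439, 428.0)
204 (417, 439, 428.0)
212 (419, 439, 429.0)
214 (419, 439, 429.0)
218 (416, 439, 427.5)
222 (416, 434, 425.0)
266 (414, 439, 426.5)
270 (414, 439, 426.5)
276 (414, 439, 426.5)
```

The left edges now line up with the ferrule (417 / 416 / 419 for radii 13 / 14 / 8 mm), the handle is level and the forces are near zero. Handing in.

```bash
python3 -c "
from workcell import order
print(order.job_done())"
```

```text
the job is handed in; nothing more can be done
None
```

I handed the job in at 13 s with the 150 mm handle still held in the press's gap: level, in line with the ram, tenon towards it, about 10–12 mm clear at each end, no contact with the press, and the other handles still in the rack; my first grip only pinched the handle's top, so I reopened and gripped it lower before lifting.

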